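# Uncouple the trailer hitch for oiling

### The arm

A 7-joint arm with a two-finger parallel gripper is mounted at the origin on the work surface. World frame = base frame: x ahead of the robot, y to its left, z up, the work surface at z = 0. Lengths are in m, angles in rad, forces in N, time in s.
With the tool pointing down it reaches from about 0.4 to 0.85 m from the base axis. Payload 10.4 kg.
Tool frame: the origin (TCP) lies at the very end of the fingers, on their centre line; the grasp point (between the pads) lies 19 mm behind it; z points along the fingers, y is the line along which they close (so a half turn about z gives the same grasp; the last joint's range is limited). The gripper opens to 85 mm and grips with 20 to 120 N. Pads are 22 mm wide; open, the fingers measure 114 mm over their backs; the gripper's body (76 mm by 85 mm) begins 54 mm behind the grasp point. The pads swing forward as they close: fully open they stand 13 mm farther back than shut.
Start: joints at [-1.238, 0.332, -0.065, 1.46, 0.022, 1.35, -0.088], TCP at [0.218, 0.586, 0.231] pointing down, gripper open.
Joint ranges: [-2.6, 2.6], [-0.5, 2.12], [-1.47, 1.34], [0.16, 2.42], [-1.27, 4.41], [0.06, 2.06], [-2.6, 2.6]. Speed limits (rad/s): [2.22, 2.22, 2.79, 2.79, 3.14, 3.14, 3.14].

### API

Orientations are given as [roll, pitch, yaw] about the fixed x, y, z axes, in that order (R = Rz(yaw) Ry(pitch) Rx(roll)).
In Python, from workcell import arm, effector, kinematics, grab_frame, workorder, sensors gives the robot as it stands. The module is installed in compiled form; this text tells all that it offers. Calls block until the motion is done:
- arm.move_to(position, orientation): joint-space move of the TCP to a pose.
- arm.line_to(position, frame=None, max_speed=0.15): straight line of the TCP; frame=None keeps the orientation; max_speed is the mean speed in m/s.
- arm.move_joints(angles): joint-space move.
- effector.grip(opening, grip_force=None): opening from 0.0 (shut) to 1.0 (fully open); grip_force is the grip in N (None keeps the last); returns when the fingers have stopped.
- arm.dwell(seconds).
- kinematics.solve_ik(position, orientation): joint angles nearest the present ones, or None.
- grab_frame(name): name is "side" or "top" or "wrist"; returns a dict with "pixels" (384x512x3 uint8, red, green, blue), "depth" (384x512 float32, m along the optical axis (not along the pixel's ray), 0 where there is no reading), "fx", "fy", "cx", "cy" (pixels), "extrinsics" (4x4, takes a point from camera to world coordinates). Camera axes: x right, y up, looking along -z (the intrinsics and any distortion apply to the point x, -y, -z); pixel columns grow to the right and rows downward; lengths in m; the calibration is good to about 2 mm. A picture is of the moment at which its call begins.
A pose or a line that the arm cannot do raises arm.Unreachable and nothing moves.
- workorder.close_job(): hands the job in; it is judged then, once.
Readings, each from a call of its own:
- sensors.current_time_s(): time.
- sensors.current_qpos(): joint angles.
- sensors.current_joint_velocities(): joint speeds.
- sensors.current_joint_torque(): joint torques, N m.
- sensors.current_eef_pos(): TCP position.
- sensors.current_orientation(): TCP orientation.
- sensors.current_ft_force(): force on the tool from outside, world axes, zero at the start.
- sensors.current_moment(): the same for the moment, N m.
- sensors.current_gripper_width(): opening from 0.0 (shut) to 1.0 (fully open).
- sensors.current_grasp_force(): force on a finger pad.
Only numpy, scipy, OpenCV 4.12 (cv2) and the standard library are available. Lean on these libraries where they do the work, as an engineer would, in place of code of your own. Each camera call takes 0.05 s, during which the arm holds its last target. There are 200 camera calls.

### The job

The trailer hitch on the bench is to be oiled, but the oil bottle has fallen over: first stand the bottle upright on the bench and let go of it. Then pull the hitch's red latch handle sideways, away from the coupler against its spring, and keep it pulled while you lift the tongue off the ball until the coupler is about 6 cm up. Finish while still holding it raised and still there, with the bottle standing and the other things on the bench left where they are.

Things in the scene. Friction and masses are not known exactly. Their poses are not given: they have to be found in the camera images.
- bottle_mid (a point): centre of the fallen oil bottle: square 50 x 50 mm yellow body with a black band, 100 mm tall, then a narrow shoulder and a red cap 26 mm across, 135 mm tall in all. It lies on one of its flat sides. The point is on the bottle's axis, 67.5 mm from its bottom (25 mm above the bench while lying, 67.5 mm when standing). Its z axis runs from bottom to cap; x and y are square to the flat sides. About 0.15 to 0.3 kg, centre of mass about 55 mm from the bottom.
- coupler: steel coupler box (85 x 63 mm, 54 mm high) with the grey tongue tube (38 x 38 mm) that runs back to a hinge in a blue bracket; the stand below is fixed. Origin on the ball's axis at the coupler's underside, 50 mm above the bench when seated; x along the tongue towards the hinge, z up. The hinge axis runs along y through x = 180 mm, z = 35 mm of this frame. All that lifts weighs about 0.7 kg.
- latch_grip (a point): point to grip on the latch handle: an upright red paddle, 14 mm thick along the latch's y, 34 mm wide along its x, standing beside the coupler, 64 mm from the ball's axis on its -y side. The paddle's top is 18 mm above this point, its red part reaches 34 mm below it; 132 mm above the bench when seated, and the coupler's top is at 104 mm, so that the fingers pass over it. Axes as those of the coupler; the handle slides along -y (away from the coupler).
- latch (a joint): how far the latch is pulled out, m: 0 engaged (a fork holds under the ball), 0.018 at its stop. It clears the ball from 0.010. The spring pulls it back with 4 N at 0, 10 N at the stop. While it is engaged, the tongue lifts no more than 2 mm.
- tongue (a joint): angle of the tongue about its hinge, rad: 0 seated on the ball (40 mm, top 86 mm above the bench), grows as the coupler end is lifted; stop at 0.6. 0.34 lifts the coupler by about 60 mm. The handle goes round the hinge pin with the coupler and tips by the same angle. It takes about 4 N at the handle; unheld it falls back.
- battery: black battery pack, 95 x 65 x 20 mm, yellow label; stays where it is. Origin at the centre of its underside.
- charger: blue battery charger, 105 x 75 x 32 mm; stays where it is. Origin at the centre of its underside.
- tape: clear roll of tape lying flat, 72 mm across, 22 mm high; stays where it is. Origin at the centre of its underside.
- block: white block, 90 x 60 x 30 mm; stays where it is. Origin at the centre of its underside.
- driver: screwdriver with an orange handle, lying, 200 mm long; stays where it is. Origin at the centre of its underside.
- glue: white glue bottle with a blue cap, standing, 40 mm across, 85 mm tall; stays where it is. Origin at the centre of its underside.
- bottle: the same oil bottle, with its origin at the centre of its bottom and the axes of bottle_mid.
There are look-alikes about, which are no part of the job. Of the things shaped like the bottle, the yellow one is meant.

How it is judged:
On the way, in this order (a step that is already met when the one before it is completed fails the run):
1. the bottle stands upright on the bench, let go of (angle between bottle_mid's own z axis and vertical below 0.12 rad and height (world z) of bottle_mid between 0.062 and 0.073 m and contact force between bottle and the fingers below 0.2 N and linear speed of bottle below 0.03 m/s), for 0.3 s.
2. the latch is pulled sideways, clear of the ball, with the tongue still down (value of joint latch above 0.01 m and value of joint tongue below 0.06 rad), for 0.05 s.
At the end, for the whole second after the job is handed in: The tongue is raised by more than 0.26 rad (coupler over 46 mm up), still (under 0.1 rad/s) and carried by the robot's fingers on the coupler, tongue or latch (over 1 N), not by the bottle; the bottle stands upright on the bench (within 0.12 rad), untouched and at rest (all of step 1 and value of joint tongue above 0.26 rad and velocity of joint tongue between -0.1 and 0.1 rad/s and contact force between coupler and the fingers above 1 N and contact force between coupler and bottle below 0.1 N); the arm keeps its last pose, push and grip.
It fails at once if one of the other things on the bench is shoved more than 30 mm (distance of any of battery, charger, tape, block, driver, glue from where it was at the start of the episode above 0.03 m).
It also fails if it takes over 48 s, if anything falls off the work surface, if the arm or the gripper's body presses on something with over 40 N, if the wrist force passes 120 N, or if a joint passes its speed limit or range.

## Working session

There is one attempt and no reset: what is moved stays moved. The work goes in short steps, each a Python script; the robot and the scene stay as the last script left them, time stands still between calls to the robot, and variables do not carry over. Pictures are saved under pics/ and viewed, at most 10 in all, crops included, and the job is handed in when it is done.

```bash
mkdir -p pics
cat > h.py <<'E'
import numpy as np, cv2
from workcell import arm, effector, kinematics, grab_frame, workorder, sensors
def save(f,name,crop=None,scale=1):
    im=cv2.cvtColor(f["pixels"],cv2.COLOR_RGB2BGR)
    if crop: im=im[crop[1]:crop[3],crop[0]:crop[2]]
    cv2.imwrite(name,cv2.resize(im,None,fx=scale,fy=scale,interpolation=cv2.INTER_CUBIC))
def world(f,u,v,z=None):
    r=np.array([(u-f["cx"])/f["fx"],-(v-f["cy"])/f["fy"],-1.]); E=f["extrinsics"]
    if z is None:
        u0,v0=int(round(u)),int(round(v)); d=f["depth"][v0-1:v0+2,u0-1:u0+2]; d=np.median(d[d>0]) if (d>0).any() else np.nan
        return E[:3,:3]@(r*d)+E[:3,3]
    w=E[:3,:3]@r; return E[:3,3]+w*(z-E[2,3])/w[2]
E
python3 - <<'E'
from h import *
import pickle
fs={n:grab_frame(n) for n in("top","side")}
pickle.dump(fs,open("f0.pkl","wb"))
for n in fs: save(fs[n],f"pics/{n}0.png",scale=1.5); print(n,fs[n]["extrinsics"].round(3).tolist(),fs[n]["fx"],fs[n].keys())
E
```

```text
top [[-0.008, 0.993, -0.12, 0.368], [-1.0, -0.008, -0.002, -0.156], [-0.003, 0.12, 0.993, 1.635], [0.0, 0.0, 0.0, 1.0]] 391.0524403381627 dict_keys(['pixels', 'depth', 'fx', 'fy', 'cx', 'cy', 'extrinsics'])
side [[0.792, 0.342, -0.505, -0.172], [-0.61, 0.468, -0.64, -1.026], [0.017, 0.815, 0.579, 0.904], [0.0, 0.0, 0.0, 1.0]] 430.90553890901623 dict_keys(['pixels', 'depth', 'fx', 'fy', 'cx', 'cy', 'extrinsics'])
```

View pics/top0.png

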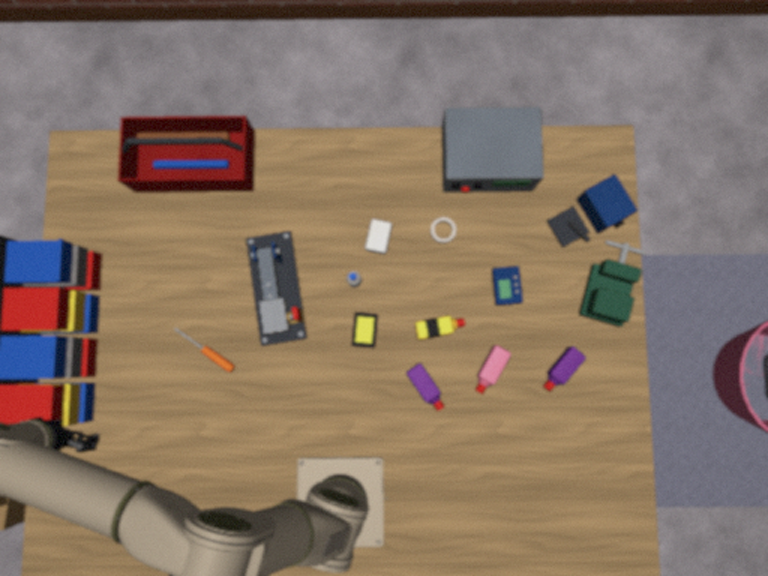

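View pics/side0.png

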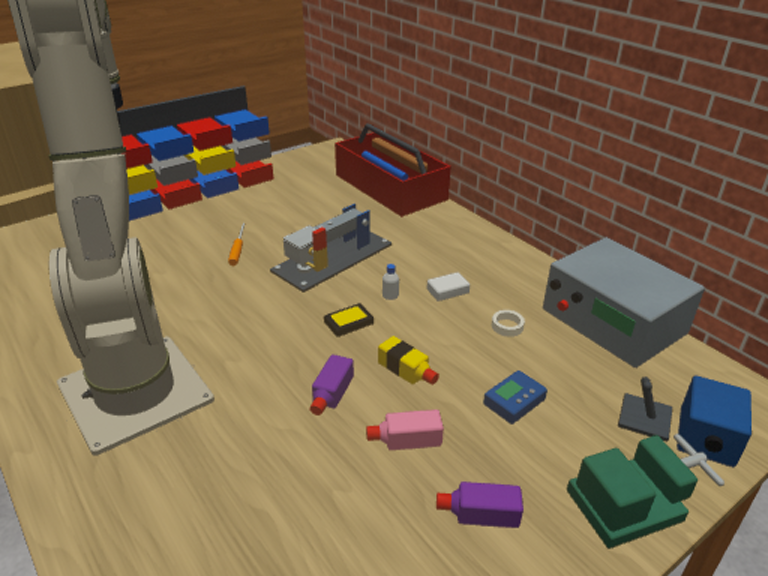

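The top view (pixels in the enlarged picture) shows four candidates shaped like the bottle: yellow with a black band (437,327), pink (492,368), purple (425,386) and purple (565,368). The yellow one matches the description. The hitch is at (275,290), with its red latch at (294,315). It also has a grey mill and a green vise as look-alikes. Next come close crops and a fit.

```bash
cat > m.py <<'E'
from h import *
import pickle
fs=pickle.load(open("f0.pkl","rb"))
def cloud(f,mask):
    v,u=np.nonzero(mask&(f["depth"]>0)); d=f["depth"][v,u]
    p=np.stack([(u-f["cx"])/f["fx"]*d,-(v-f["cy"])/f["fy"]*d,-d],1); return p@f["extrinsics"][:3,:3].T+f["extrinsics"][:3,3],u,v
for n,f in fs.items():
    hsv=cv2.cvtColor(f["pixels"],cv2.COLOR_RGB2HSV); H,S,V=cv2.split(hsv)
    box=np.zeros(H.shape,bool)
    x0,y0,x1,y1=(270,200,315,235) if n=="top" else (245,215,295,260)
    box[y0:y1,x0:x1]=1
    for nm,m in(("yel",(H>22)&(H<35)&(S>190)&(V>90)),("red",((H<8)|(H>172))&(S>150))):
        p,u,v=cloud(f,m&box); print(n,nm,len(p),"med",np.median(p,0).round(3),"lo",np.percentile(p,3,0).round(3),"hi",np.percentile(p,97,0).round(3),u.mean(),v.mean())
    box[:]=0
    x0,y0,x1,y1=(185,195,205,225) if n=="top" else (200,145,225,185)
    box[y0:y1,x0:x1]=1
    p,u,v=cloud(f,((H<8)|(H>172))&(S>150)&box); print(n,"latch",len(p),"med",np.median(p,0).round(3),"lo",np.percentile(p,3,0).round(3),"hi",np.percentile(p,97,0).round(3))
    f2=f
t,s=fs["top"]["pixels"],fs["side"]["pixels"]
c=lambda im,x,y,w,h:cv2.resize(im[y:y+h,x:x+w],(400,300),interpolation=cv2.INTER_CUBIC)
im=np.vstack([np.hstack([c(t,262,195,60,45),c(t,140,148,112,84)]),np.hstack([c(s,235,210,72,54),c(s,172,125,100,75)])])
cv2.imwrite("pics/crop1.png",im[...,::-1])
E
python3 m.py
```

```text
return _methods._mean(a, axis=axis, dtype=dtype,
  ret = um.true_divide(
Traceback (most recent call last):
  File "m.py", line 13, in <module>
    p,u,v=cloud(f,m&box); print(n,nm,len(p),"med",np.median(p,0).round(3),"lo",np.percentile(p,3,0).round(3),"hi",np.percentile(p,97,0).round(3),u.mean(),v.mean())
                                                                               ~~~~~~~~~~~~~^^^^^^^
IndexError: index -1 is out of bounds for axis 0 with size 0
```

```bash
sed -i 's/S>190/S>120/; s/V>90/V>60/' m.py; sed -i 's/print(n,nm,len(p),/len(p) and print(n,nm,len(p),/; s/print(n,"latch"/len(p) and print(n,"latch"/' m.py
cat >> m.py <<'E'
for n,f in fs.items():
    print(n,(f["depth"]>0).mean())
f=fs["top"]; print(f["pixels"][218,280],f["depth"][218,275:300], world(f,260,300))
E
python3 m.py 2>/dev/null
```

```text
top yel 231 med [ 0.463 -0.273  0.049] lo [ 0.438 -0.306  0.015] hi [ 0.491 -0.212  0.057] 289.8917748917749 217.7056277056277
top red 23 med [ 0.476 -0.331  0.036] lo [ 0.467 -0.34   0.029] hi [ 0.488 -0.323  0.043] 306.95652173913044 214.6086956521739
top latch 37 med [0.498 0.099 0.149] lo [0.482 0.093 0.128] hi [0.51  0.108 0.155]
side yel 504 med [ 0.452 -0.285  0.045] lo [ 0.431 -0.317  0.004] hi [ 0.49  -0.215  0.052] 269.62103174603175 239.87103174603175
side red 67 med [ 0.471 -0.336  0.034] lo [ 0.462 -0.345  0.021] hi [ 0.484 -0.322  0.039] 286.5820895522388 250.11940298507463
side latch 108 med [0.493 0.097 0.13 ] lo [0.478 0.09  0.105] hi [0.51  0.103 0.151]
top 0.9958241780598959
side 0.990875244140625
[223 222  90] [1.6385942 1.6340294 1.5930777 1.5859925 1.5888215 1.5815449 1.5761195
 1.5832275 1.5780658 1.5799737 1.5797625 1.5797068 1.5847042 1.5850562
 1.5843585 1.586624  1.5835117 1.5802562 1.580653  1.5893683 1.58359
 1.5894076 1.5799615 1.5822064 1.5824035] [ 0.13244391 -0.13671285  0.00076594]
```

View pics/crop1.png

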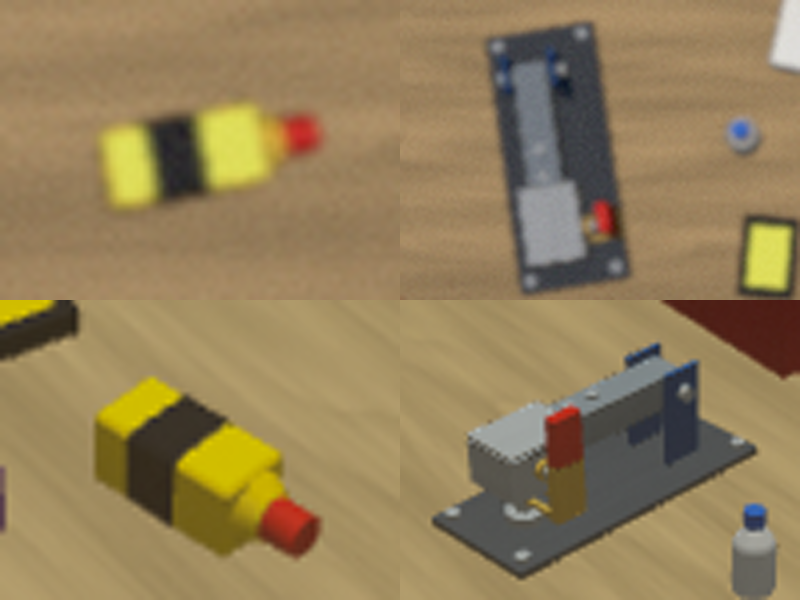

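The crop confirms the yellow bottle, with its bottom end near (105,168), its shoulder near (268,143) and its cap near (318,132). The hitch latch is at (604,220) in the right crop. Now I'll check that standing the bottle is kinematically feasible and look closely with the wrist camera.

```bash
cat >> h.py <<'E'
from scipy.spatial.transform import Rotation as Rot
def bpose(bottom,yaw,s,th,lift=0,phi=0,sgn=1,dn=0.0):
    """TCP pose on the bottle; phi=0 lying, pi/2 standing; bottle axis heading yaw; bottom=(x,y) of
    bottom centre; th = lean of the tool over the cap; dn = grasp height above axis when lying"""
    a=np.array([np.cos(yaw),np.sin(yaw),0]); z=np.array([0,0,1.]); n=np.cross(a,z) # rot about n: a->z
    d=-np.cos(th)*z-np.sin(th)*a; y=sgn*n
    R=Rot.from_rotvec(n*phi)
    M=R.as_matrix()@np.stack([np.cross(y,d),y,d],1)
    bz=0.025*np.cos(phi)
    p=np.r_[bottom,bz+lift]+R.apply(a*s+z*dn+0.019*d)
    return p,Rot.from_matrix(M).as_euler('xyz')
E
python3 - <<'E'
from h import *
import pickle
f=pickle.load(open("f0.pkl","rb"))["top"]
A=world(f,277.75,220.2,.05);B=world(f,302.2,216.45,.05);C=world(f,262+318/6.667,195+132/6.667,.025)
print(A,B,C,np.linalg.norm(B-A),np.linalg.norm((C-A)[:2]),np.arctan2(*(C-A)[1::-1]),np.arctan2(*(B-A)[1::-1]))
yaw=np.arctan2(*(C-A)[1::-1]); bot=A[:2]
for sg in(1,-1):
  for th in np.radians([15,25,35,45]):
    q=kinematics.solve_ik(*bpose(bot,yaw,.08,th,0.0,0,sg)); qa=kinematics.solve_ik(*bpose(bot,yaw,.08,th,0.15,0,sg))
    out=[]
    for psi in np.radians([-60,-40,-20,0,20,40,60,90]):
      q2=kinematics.solve_ik(*bpose(bot,yaw+psi,.08,th,0.005,np.pi/2,sg)); out.append(int(q2 is not None))
    print(sg,round(np.degrees(th)),None if q is None else np.round(q,2),qa is not None,out)
# look at the hitch
arm.move_to([0.47,0.10,0.36],[np.pi,0,0.13+np.pi/2-np.pi/2]); g=grab_frame("wrist"); save(g,"pics/w1.png",scale=1.5)
pickle.dump(g,open("w1.pkl","wb")); print(sensors.current_time_s(),sensors.current_orientation(),sensors.current_qpos())
E
```

```text
[ 0.45422305 -0.21127198  0.05      ] [ 0.46863867 -0.31055028  0.05      ] [ 0.47678408 -0.34400256  0.025     ] 0.10031944626162868 0.13463434837124746 -1.4024294261815304 -1.426599984134017
1 15 [-0.22  0.91  1.15  1.76 -0.97  1.38 -1.72] True [1, 1, 1, 1, 0, 0, 0, 0]
1 25 [-0.11  1.02  1.15  1.65 -1.05  1.6  -1.66] True [1, 1, 1, 1, 0, 0, 0, 0]
1 35 [-0.01  1.13  1.15  1.54 -1.12  1.81 -1.62] True [1, 1, 1, 1, 0, 0, 0, 0]
1 45 [ 0.08  1.24  1.14  1.43 -1.19  2.01 -1.61] True [1, 1, 1, 1, 1, 0, 0, 1]
-1 15 [ 0.11  0.61  0.61  1.75 -0.56  1.16  1.14] True [1, 1, 1, 1, 0, 0, 0, 0]
-1 25 [-0.02  0.88  0.96  1.65 -0.89  1.48  1.39] True [1, 1, 1, 1, 0, 0, 0, 0]
-1 35 [ 0.05  1.02  1.    1.54 -1.01  1.72  1.45] True [1, 1, 1, 1, 0, 0, 0, 0]
-1 45 [ 0.18  1.08  0.9   1.43 -1.01  1.85  1.44] True [1, 1, 1, 1, 1, 0, 0, 0]
2.175 [3.14130624e+00 3.97531082e-04 1.32200681e-01] [-0.80196347 -0.05622441  0.47685662  1.62607934  0.02600055  1.56592353
 -1.76448528]
```

View pics/w1.png

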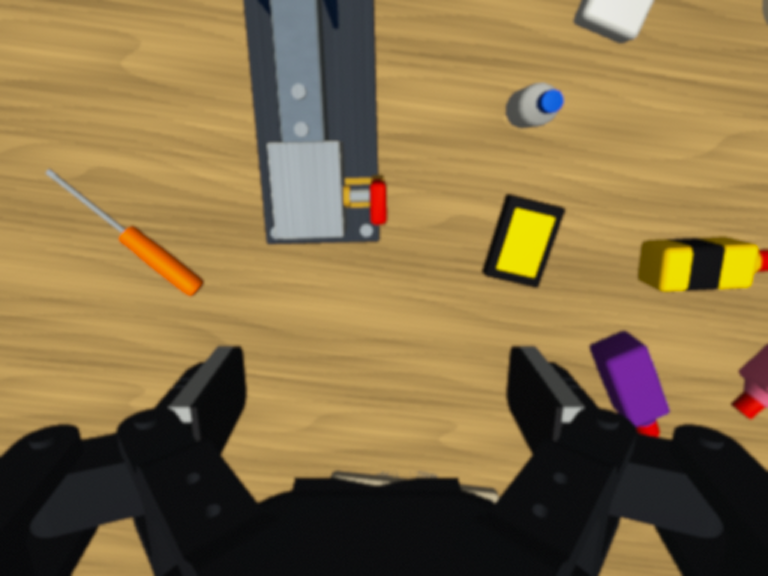

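The wrist view shows the coupler top with corners at (267,143), (341,140), (343,238) and (271,240). The red paddle is at (378,203), and the bottle's top face runs from (663,266) to (757,263).

Run:
```python
from h import *
import pickle
g=pickle.load(open("w1.pkl","rb"))
W=lambda u,v,z:world(g,u/1.5,v/1.5,z)
c=np.array([W(*p,.104) for p in[(267,143),(341,140),(343,238),(271,240)]]);print(c.round(4))
for i in range(4): e=c[(i+1)%4]-c[i]; print(np.linalg.norm(e).round(4),np.arctan2(e[1],e[0]).round(3))
print("centre",c.mean(0)); t=[W(u,v,.104) for u,v in[(297,92),(301,129)]]; print("bolts",t, )
print("bottle",W(663,266,.05),W(757,263,.05), "depth",world(g,700/1.5,250/1.5))
H,S,V=cv2.split(cv2.cvtColor(g["pixels"],cv2.COLOR_RGB2HSV))
m=((H<6)|(H>174))&(S>150)&(V>60); m[:,:230]=0;m[:,275:]=0;m[:100]=0;m[170:]=0
v,u=np.nonzero(m); P=np.array([world(g,a,b) for a,b in zip(u,v)]); print(len(P),np.percentile(P,[3,50,97],axis=0).round(4))
k=P[:,2]>.143; T=np.array([world(g,a,b,.15) for a,b in zip(u[k],v[k])]); r=cv2.minAreaRect(T[:,:2].astype(np.float32)*1000); print(k.sum(),r)
# tongue sides: depth>~.1 points
```

```text
[[0.5303 0.2035 0.104 ]
 [0.5412 0.1407 0.104 ]
 [0.4564 0.1294 0.104 ]
 [0.4459 0.1943 0.104 ]]
0.0637 -1.399
0.0855 -3.009
0.0658 1.732
0.0849 0.108
centre [0.49345886 0.16698035 0.104     ]
bolts [array([0.57441925, 0.18132919, 0.104     ]), array([0.54559825, 0.17549522, 0.104     ])]
bottle [ 0.45999011 -0.20602001  0.05      ] [ 0.47627988 -0.3031478   0.05      ] depth [ 0.48149261 -0.24107528  0.04725453]
291 [[0.4807 0.0968 0.1367]
 [0.4975 0.1036 0.1475]
 [0.513  0.1097 0.1482]]
281 ((497.7802734375, 103.47479248046875), (33.03752517700195, 12.200966835021973), 10.019281387329102)
```

Both views agree on the bottle to about 6 mm, and its lengths of 100 and 135 mm check out. The paddle is at (0.498, 0.1035) with its top at 0.15, as expected. Now I'll choose the tool lean and turn with the best joint margin.

```bash
cat >> h.py <<'E'
LIM=np.array([[-2.6,2.6],[-.5,2.12],[-1.47,1.34],[.16,2.42],[-1.27,4.41],[.06,2.06],[-2.6,2.6]])
bot=np.array([.457,-.2085]); byaw=-1.41
ba=np.array([np.cos(byaw),np.sin(byaw)])
E
python3 - <<'E'
from h import *
for sg in(1,-1):
  for th in(25,35,45):
    for psi in(0,-25,-50):
      ps=[bpose(bot,byaw,.08,np.radians(th),.12,0,sg,.006),bpose(bot,byaw,.08,np.radians(th),0,0,sg,.006)]+[bpose(bot+ba*.05,byaw+np.radians(psi),.08,np.radians(th),l,np.pi/2,sg,.006) for l in(.12,0)]
      qs=[kinematics.solve_ik(*p) for p in ps]
      if any(q is None for q in qs): print(sg,th,psi,[q is not None for q in qs]); continue
      mg=[min((np.array(q)-LIM[:,0]).min(),(LIM[:,1]-np.array(q)).min()).round(2) for q in qs]
      print(sg,th,psi,mg,np.round(qs[1],2),np.round(qs[3],2))
E
```

```text
1 25 0 [np.float64(0.15), np.float64(0.29), np.float64(0.25), np.float64(0.22)] [-0.07  0.93  1.05  1.65 -0.96  1.54 -1.73] [ 0.24  0.52 -0.46  2.2   1.46  1.39  2.05]
1 25 -25 [np.float64(0.15), np.float64(0.29), np.float64(0.08), np.float64(0.02)] [-0.07  0.93  1.05  1.65 -0.96  1.54 -1.73] [ 0.7   0.99 -1.06  1.86  1.52  2.04  1.99]
1 25 -50 [np.float64(0.15), np.float64(0.29), np.float64(0.0), np.float64(0.08)] [-0.07  0.93  1.05  1.65 -0.96  1.54 -1.73] [ 0.45  0.92 -0.66  1.55  1.08  1.98  1.93]
1 35 0 [np.float64(0.16), np.float64(0.26), np.float64(0.13), np.float64(0.24)] [ 0.04  1.01  1.01  1.54 -1.01  1.72 -1.7 ] [ 0.66  0.52 -0.86  2.18  1.46  1.37  2.2 ]
1 35 -25 [np.float64(0.16), np.float64(0.26), np.float64(0.13), np.float64(0.04)] [ 0.04  1.01  1.01  1.54 -1.01  1.72 -1.7 ] [ 0.87  1.04 -1.25  1.88  1.54  2.02  2.05]
1 35 -50 [np.float64(0.16), np.float64(0.26), np.float64(0.06), np.float64(0.01)] [ 0.04  1.01  1.01  1.54 -1.01  1.72 -1.7 ] [ 0.74  1.02 -1.06  1.59  1.24  2.05  1.87]
1 45 0 [True, True, False, True]
1 45 -25 [np.float64(0.04), np.float64(0.2), np.floa
[... 1112 characters left out ...]
  0.61  1.08 -0.7 ]
-1 35 -50 [np.float64(0.21), np.float64(0.41), np.float64(0.52), np.float64(0.6)] [ 1.36  1.03 -1.06  1.46  0.35  1.45  0.48] [-0.53  0.85  0.74  1.67  0.26  1.36 -0.67]
-1 45 0 [np.float64(0.21), np.float64(0.21), np.float64(0.27), np.float64(0.19)] [ 1.42  1.28 -1.26  1.35  0.47  1.64  0.38] [-0.65  0.32  0.66  2.23  0.91  0.77 -0.57]
-1 45 -25 [np.float64(0.21), np.float64(0.21), np.float64(0.51), np.float64(0.45)] [ 1.42  1.28 -1.26  1.35  0.47  1.64  0.38] [-0.61  0.54  0.7   1.97  0.51  1.01 -0.57]
-1 45 -50 [np.float64(0.21), np.float64(0.21), np.float64(0.57), np.float64(0.57)] [ 1.42  1.28 -1.26  1.35  0.47  1.64  0.38] [-0.52  0.74  0.77  1.72  0.19  1.27 -0.6 ]
```

Run:
```python
from h import *
import pickle
th=np.radians(25)
arm.move_to(*bpose(bot,byaw,.08,th,.12,0,-1,.006)); g=grab_frame("wrist"); pickle.dump(g,open("w2.pkl","wb")); save(g,"pics/w2.png",scale=1.5)
print(sensors.current_time_s(),sensors.current_qpos(),sensors.current_eef_pos(),bpose(bot,byaw,.08,th,.12,0,-1,.006))
```

```text
4.7917 [-0.07037778  0.70884822  1.03757729  1.58386729 -0.77354987  1.63890877
  1.26815178] [ 0.46889403 -0.27911593  0.13392224] (array([ 0.46852275, -0.27954184,  0.13378015]), array([-3.14159265, -0.43633231,  1.73159265]))
```

View pics/w2.png

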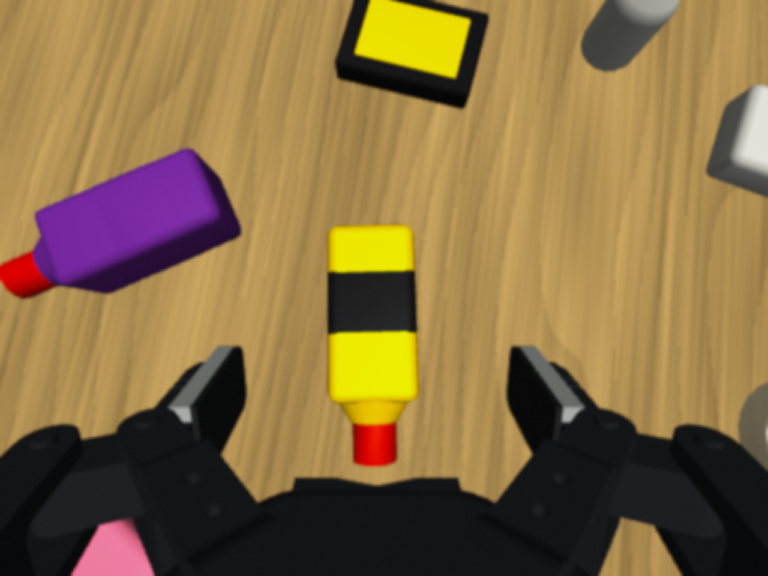

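The bottle lies aligned and centred between the fingers, from its bottom edge at (371,226) to its shoulder at (373,402). I'll correct from this, then grasp and lift.

```bash
cat > b.py <<'E'
from h import *
import pickle
g=pickle.load(open("w2.pkl","rb"))
A=world(g,371/1.5,227/1.5,.05);B=world(g,373/1.5,402/1.5,.05)
print(A,B,np.linalg.norm(A-B),np.arctan2(*(B-A)[1::-1]))
yaw=np.arctan2(*(B-A)[1::-1]); bot=A[:2]
if np.hypot(*(bot-[.457,-.2085]))>.012 or abs(yaw+1.41)>.08: raise SystemExit("off")
np.save("b.npy",np.r_[bot,yaw]); th=np.radians(25)
P=lambda l:bpose(bot,yaw,.08,th,l,0,-1,.006)
p,o=P(.06); arm.line_to(p,o); p,o=P(0.0); arm.line_to(p,o,.08)
print("F",sensors.current_ft_force(),sensors.current_eef_pos()-p)
effector.grip(0.0,45); print("w",sensors.current_gripper_width(),sensors.current_grasp_force())
p,o=P(.14); arm.line_to(p,o)
a=np.array([np.cos(yaw),np.sin(yaw)])
q=kinematics.solve_ik(*bpose(bot+a*.05,yaw-np.radians(25),.08,th,.05,np.pi/2,-1,.006)); print("q",q)
print(sensors.current_time_s(),sensors.current_qpos(),sensors.current_gripper_width(),sensors.current_grasp_force(),sensors.current_ft_force())
E
python3 b.py
```

```text
[ 0.45552936 -0.21225151  0.05      ] [ 0.47208041 -0.30580089  0.05      ] 0.0950022384324809 -1.3956852023177766
F [-0.38246709 -0.1911355  -0.15450963] [ 0.00011998 -0.00026504  0.00032156]
w 0.5837619037341083 47.41859793663025
q [-1.0315064   1.02334647  1.18192011  1.96016068  0.21681433  0.99272454
 -0.35827825]
7.75 [-0.06710645  0.69485526  1.04651522  1.55762694 -0.75511229  1.67247778
  1.26704314] 0.5790676278297004 46.85837388038635 [-0.00864858 -0.25481031 -2.34144385]
```

Run:
```python
from h import *
b=np.load("b.npy"); bot,yaw=b[:2],b[2]; th=np.radians(25); a=np.array([np.cos(yaw),np.sin(yaw)])
P=lambda l,phi,psi:bpose(bot+a*.05,yaw+np.radians(psi),.08,th,l,phi,-1,.006)
arm.move_to(*P(.12,np.pi/4,-12)); arm.move_to(*P(.06,np.pi/2,-25))
print(sensors.current_time_s(),sensors.current_qpos(),sensors.current_grasp_force())
p,o=P(.012,np.pi/2,-25); arm.line_to(p,o,.1); F0=np.array(sensors.current_ft_force())
for l in np.arange(.009,-.0061,-.0015):
    p,o=P(l,np.pi/2,-25); arm.line_to(p,o,.05); F=np.array(sensors.current_ft_force()); print(round(l,4),(F-F0).round(2))
    if (F-F0)[2]>3: break
print(sensors.current_time_s(),sensors.current_qpos().round(2))
save(grab_frame("side"),"pics/s3.png",(180,150,340,270),5)
```

```text
9.5667 [-0.85527615  0.73546313  0.89609139  1.9522927   0.58024556  1.13646484
 -0.63371039] 47.1149468421936
0.009 [ 0.31  0.61 -0.3 ]
0.0075 [1.01 0.15 0.88]
0.006 [ 0.69 -0.48 -0.47]
0.0045 [1.24 0.01 0.76]
0.003 [-1.93  6.04 11.72]
11.45 [-0.81  0.84  0.83  1.95  0.54  1.07 -0.7 ]
```

View pics/s3.png

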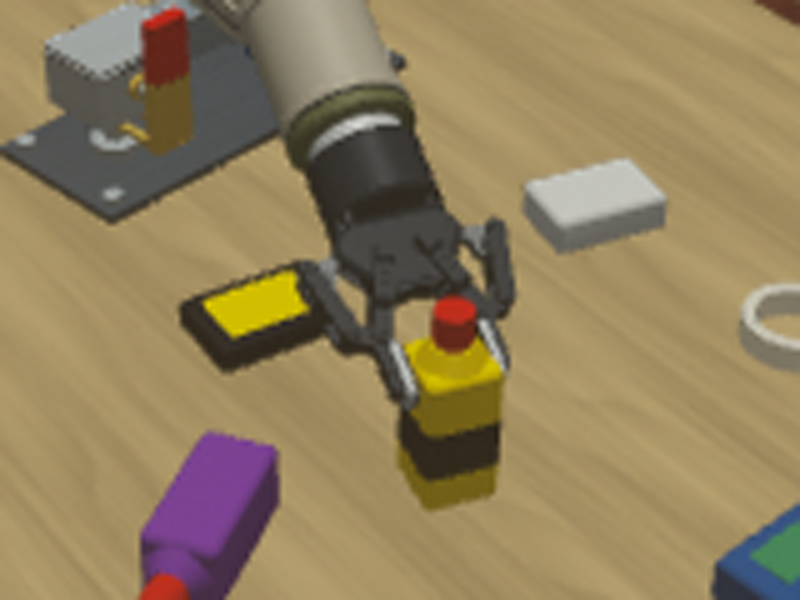

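The bottle is held upright with its base on the bench at (460,500) in the crop. The battery, block and tape are untouched. Release, back out along the tool, and check.

Run:
```python
from h import *
import pickle
p=np.array(sensors.current_eef_pos()); o=sensors.current_orientation(); d=Rot.from_euler('xyz',o).as_matrix()[:,2]
arm.line_to(p+[0,0,.001],o,.02)
effector.grip(0.7); effector.grip(1.0); print("F",sensors.current_ft_force(),sensors.current_grasp_force())
p=np.array(sensors.current_eef_pos()); arm.line_to(p-d*.11,o,.12); q=p-d*.11
arm.line_to(q+[0,0.03,.13],o,.2)
print(sensors.current_time_s(),sensors.current_qpos().round(2))
f=grab_frame("side"); save(f,"pics/s4.png",(180,150,340,270),5); pickle.dump(f,open("s4.pkl","wb"))
yaw=.14
for sg in(1,-1):
  y=sg*np.array([-np.sin(yaw),np.cos(yaw),0]); R0=np.stack([np.cross(y,[0,0,-1.]),y,[0,0,-1.]],1)
  G=np.array([.498,.1035,.132]); X=np.array([np.cos(yaw),np.sin(yaw),0]); Y=np.array([-np.sin(yaw),np.cos(yaw),0])
  H=G+.180*X+[0,0,-.047]
  for ang,pull,dz in((0,0,.12),(0,0,0),(0,.017,0),(.2,.017,0),(.36,.017,0)):
    R=Rot.from_rotvec(Y*ang); pos=H+R.apply(G-H-Y*pull)+R.apply([0,0,-.019])+[0,0,dz]
    q=kinematics.solve_ik(pos,Rot.from_matrix(R.as_matrix()@R0).as_euler('xyz')); print(sg,ang,pull,dz,None if q is None else q.round(2))
```

```text
F [ 0.31701501  0.29621989 -0.11539384] 0.0
14.2917 [-1.05  0.58  0.92  1.79  0.57  1.51 -0.56]
1 0 0 0.12 [ 0.51  0.16 -0.87  1.72  0.12  1.32  1.33]
1 0 0 0 [ 0.47  0.29 -0.86  1.87  0.25  1.09  1.23]
1 0 0.017 0 [ 0.5   0.29 -0.86  1.87  0.25  1.09  1.26]
1 0.2 0.017 0 [-1.11  0.55  1.16  1.73 -0.47  1.41  1.88]
1 0.36 0.017 0 [-0.89  0.6   0.95  1.53 -0.41  1.62  1.82]
-1 0 0 0.12 [-1.38  0.09  1.16  1.81 -0.09  1.3  -1.62]
-1 0 0 0 [-1.21  0.29  1.05  1.95 -0.29  1.06 -1.46]
-1 0 0.017 0 [-1.18  0.29  1.05  1.95 -0.28  1.06 -1.43]
-1 0.2 0.017 0 [-1.04  0.47  1.02  1.72 -0.38  1.38 -1.35]
-1 0.36 0.017 0 [-0.92  0.62  1.    1.53 -0.44  1.63 -1.3 ]
```

View pics/s4.png

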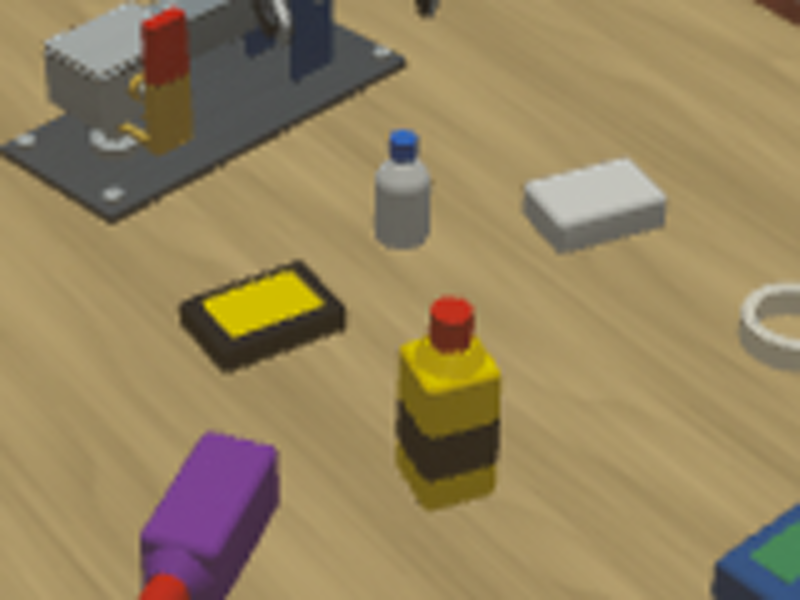

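The bottle stands upright on its own at (450,420), and the glue, battery and block are unmoved. Next I'll go above the latch and take one close look.

```bash
cat >> h.py <<'E'
def lpose(G,yaw,ang,pull,dz=0):
    Y=np.array([-np.sin(yaw),np.cos(yaw),0]); X=np.array([np.cos(yaw),np.sin(yaw),0]); y=-Y
    R0=np.stack([np.cross(y,[0,0,-1.]),y,[0,0,-1.]],1); G=np.asarray(G,float)
    H=np.r_[G[:2],.132]+.180*X+[0,0,-.047]; R=Rot.from_rotvec(Y*ang)
    return H+R.apply(G-H-Y*pull+[0,0,-.019])+[0,0,dz], Rot.from_matrix(R.as_matrix()@R0).as_euler('xyz')
E
python3 - <<'E'
from h import *
import pickle
arm.move_to(*lpose([.498,.1035,.135],.14,0,0,.13))
g=grab_frame("wrist"); pickle.dump(g,open("w5.pkl","wb")); save(g,"pics/w5.png",scale=1.5)
print(sensors.current_time_s(),sensors.current_qpos().round(2),sensors.current_eef_pos())
H,S,V=cv2.split(cv2.cvtColor(g["pixels"],cv2.COLOR_RGB2HSV))
m=((H<6)|(H>174))&(S>150)&(V>60); v,u=np.nonzero(m)
P=np.array([world(g,a,b) for a,b in zip(u,v)]); k=(P[:,2]>.140)&(np.hypot(P[:,0]-.498,P[:,1]-.1035)<.04)
T=np.array([world(g,a,b,.15) for a,b in zip(u[k],v[k])]); print(k.sum(),cv2.minAreaRect(T[:,:2].astype(np.float32)*1000),np.median(P[k],0),u[k].mean()*1.5,v[k].mean()*1.5)
E
```

```text
15.4 [-1.39  0.08  1.17  1.79 -0.07  1.33 -1.64] [0.49763437 0.10296635 0.24519815]
564 ((499.3413391113281, 104.03874206542969), (33.01752853393555, 12.482271194458008), 8.52669620513916) [0.49897126 0.10363241 0.14748938] 374.88563829787233 274.6755319148936
```

View pics/w5.png

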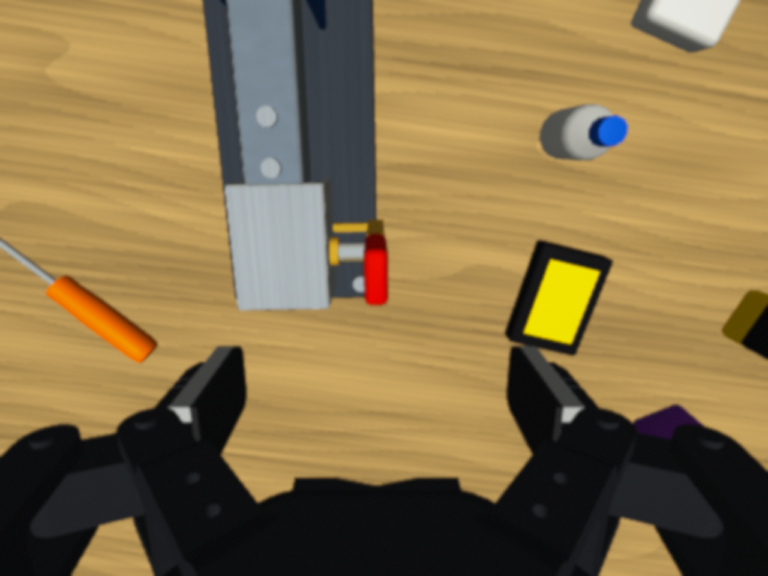

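The paddle's top is centred at (375,275) px, which is world (0.499, 0.104), with yaw about 0.145. The paddle is aligned with the fingers. Descend, grip and pull.

Run:
```python
from h import *
G=[.499,.104,.134]; yaw=.145
P=lambda *a:lpose(G,yaw,*a)
effector.grip(0.6)
p,o=P(0,0,.04); arm.line_to(p,o,.15); p,o=P(0,0,0); arm.line_to(p,o,.08); print("F",np.round(sensors.current_ft_force(),2))
effector.grip(0.0,70); print("w",sensors.current_gripper_width()*85,sensors.current_grasp_force(),np.round(sensors.current_ft_force(),2))
for pull in(.005,.010,.0155):
    p,o=P(0,pull); arm.line_to(p,o,.04); print(pull,np.round(sensors.current_ft_force(),2),(np.array(sensors.current_eef_pos())-p).round(4))
arm.dwell(.2)
print(sensors.current_time_s(),sensors.current_gripper_width()*85,np.round(sensors.current_ft_force(),2))
save(grab_frame("side"),"pics/s6.png",(150,110,280,207),6)
```

```text
F [-0.44 -0.13 -0.01]
w 12.807165249203074 69.01641368865967 [-1.35 -4.45  6.01]
0.005 [-2.44  4.41  6.26] [0.0001 0.0015 0.0003]
0.01 [-3.16  6.25  5.34] [0.     0.0019 0.0003]
0.0155 [-2.71  8.02  6.06] [0.0001 0.0024 0.0003]
18.7083 12.776425160842312 [-2.43  8.91  5.27]
```

View pics/s6.png

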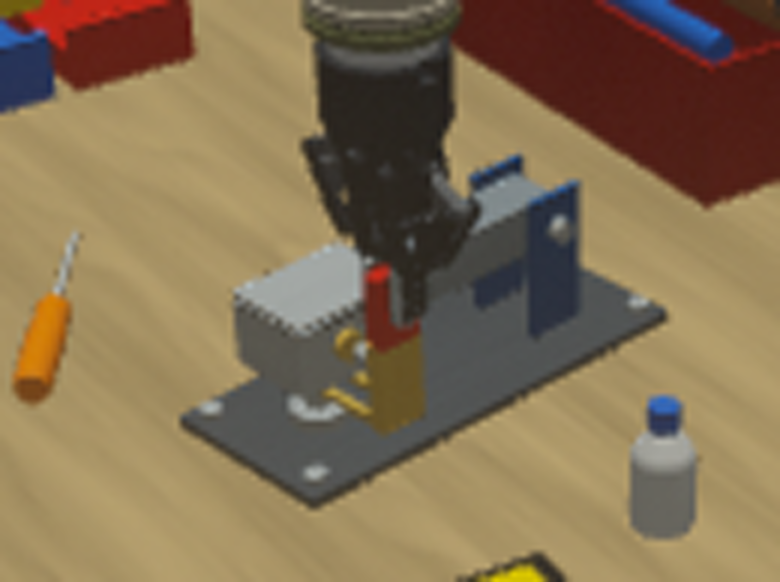

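The handle is gripped and pulled out. The force of about 8.5 N against the spring means roughly 14 mm of travel. Now lift along the arc about the hinge.

Run:
```python
from h import *
import pickle
G=[.499,.104,.134]; yaw=.145
for ang in np.linspace(.03,.345,8):
    p,o=lpose(G,yaw,ang,.0165); arm.line_to(p,o,.05); F=np.array(sensors.current_ft_force()); print(ang.round(3),F.round(2),(np.array(sensors.current_eef_pos())-p).round(4),round(sensors.current_grasp_force(),1))
    if np.linalg.norm(F)>40: print("STOP"); break
arm.dwell(.5)
print(sensors.current_time_s(),sensors.current_gripper_width()*85,np.round(sensors.current_ft_force(),2),np.abs(sensors.current_joint_velocities()).max())
f=grab_frame("side"); pickle.dump(f,open("s7.pkl","wb")); save(f,"pics/s7.png",(150,90,340,232),4.2)
```

```text
0.03 [-0.54  8.92 -4.43] [-0.0002  0.0026 -0.0002] 68.5
0.075 [-1.61  8.78 -1.56] [-0.0002  0.0027 -0.0004] 68.5
0.12 [-1.44  7.62 -2.49] [-0.0002  0.0027 -0.0005] 68.5
0.165 [-2.17  8.38 -2.66] [-0.0003  0.0027 -0.0006] 68.5
0.21 [-1.76  8.03 -3.  ] [-0.0003  0.0028 -0.0006] 68.5
0.255 [-2.19  8.82 -2.17] [-0.0003  0.0028 -0.0007] 68.5
0.3 [-1.71  8.54 -2.74] [-0.0003  0.0028 -0.0008] 68.5
0.345 [-1.82  8.16 -2.73] [-0.0004  0.0027 -0.0008] 68.5
21.7333 13.357624737132237 [-1.65  9.01 -2.67] 0.0018760956790609272
```

View pics/s7.png

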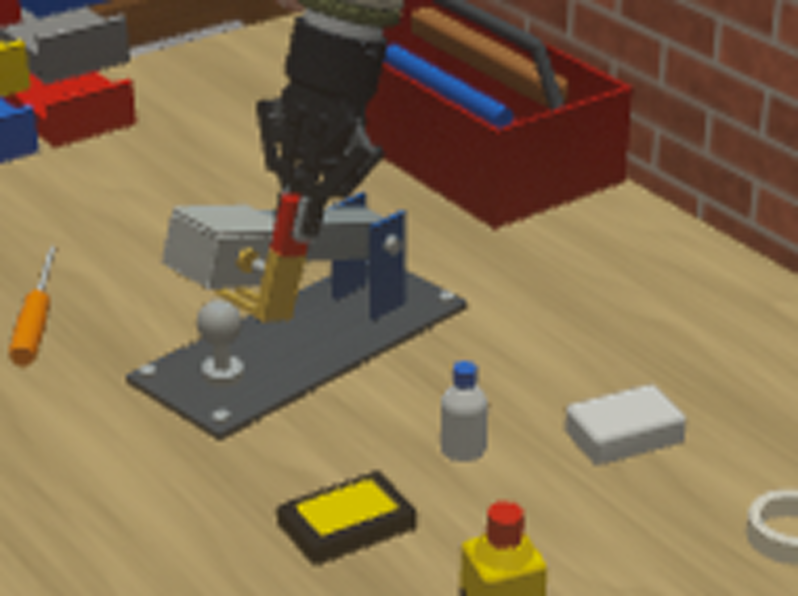

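The coupler at (200,245) is well clear of the bare ball at (218,320) and the handle is still gripped. The bottle stands at (505,560) and the other things haven't moved. I'm handing it in.

```bash
python3 -c "
from h import *
print(workorder.close_job(), sensors.current_time_s())"
```

```text
the job is handed in; nothing more can be done
the job is handed in; nothing more can be done
```

I stood the oil bottle upright and let go of it, then pulled the latch and lifted the tongue to about 0.345 rad (about 6 cm); I handed the job in at about 22 s with the arm still holding it up, and no verdict came back.

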